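# Re-zero a metering valve: close to the stop, back off two turns, hold

### The job

Re-zero the metering valve on the flow block: holding the upright crank handle on its wheel, turn the wheel clockwise (seen from above) until it comes up against its closed stop, then back it off anticlockwise exactly two full turns. Keep hold of the crank handle there: the program finishes while the gripper still grips it, with the wheel at rest. Leave the small drain valve on the same block as it is, and do not disturb the beaker, dish, marker and USB stick round about.

Things in the scene. Friction and masses are not known exactly. Their poses are not given: they have to be found in the camera images.
- valve: Flow block, screwed to the worktop: aluminium base plate 90x190x10 mm with a steel pipe and brass valve bodies. Origin at worktop level exactly under the axis of the wheel; y runs along the pipe towards the small drain valve, z up; the plate reaches from y = -53 to +137 mm and 45 mm either side in x. Nothing fixed on the block but the wheel and crank handle is higher than 80 mm.
- hub (a point): Point on the vertical wheel axis, at the top of the hub, 94 mm above the worktop. The grey metal handwheel is 96 mm across its rim (12 mm thick round bar, rim top 93 mm above the worktop), with three spokes; a 12 mm wide stem end stands 3 mm above the hub. The wheel does not rise or sink as it turns.
- wheel (a joint): Angle of the handwheel in rad: 0 = against the closed stop, growing anticlockwise seen from above as the valve opens (6.283 per turn); it starts 0.5 to 1.7 turns open and could open 3.2 turns. Rubs with about 0.06 N m, so it stays where it is left. At value v the crank handle stands in the direction at angle v, anticlockwise, from the x axis of valve.
- handle: Bright steel upright crank handle on the wheel rim, round, 20 mm diameter, 45 mm tall, its axis 42 mm from the wheel axis. Origin at the middle of its foot, 94.5 mm above the worktop (top at 139.5 mm); z up along it. It spins freely on its own pin, so a gripper can hold it firmly with unchanging orientation while carrying it round the circle.
- drain (a joint): Angle in rad (0 = tab across the pipe, as it starts and must stay) of the small grey drain knob: 26 mm across with a 30 x 9 mm tab, top 80 mm above the worktop, 105 mm along y from the wheel axis.
- beaker: Small clear empty beaker 48x46x58 mm, standing behind the block; origin under its centre. Bystander.
- petri: Flat round dish with lid, 62 mm across, 12 mm high, lying behind the block; origin under its centre. Bystander.
- usb: USB stick 18x53x8 mm lying to the right of the block; origin under its centre. Bystander.
- marker: Marker pen 17x135x16 mm lying between block and robot; origin under its centre. Bystander.

How it is judged:
On the way, in this order (a step that is already met when the one before it is completed fails the run):
1. the wheel is closed against its stop by the crank handle (within 0.08 rad), the gripper on the handle (value of joint wheel below 0.08 rad and contact force between the fingers and handle above 0.5 N), for 0.1 s.
2. the wheel has been backed off two turns (value of joint wheel above 12.366 rad), for 0.1 s.
At the end, for the whole second after the job is handed in: The wheel rests 12.566 rad (two turns) from the stop, within 0.2 rad, slower than 0.05 rad/s; the fingers grip the crank handle with at least 2 N, the grasp point within 20 mm of its axis and from its foot to 10 mm above its top (value of joint wheel between 12.366 and 12.766 rad and velocity of joint wheel between -0.05 and 0.05 rad/s and contact force between the fingers and handle above 2 N and z of the grasp point in the frame of handle between 0 and 0.055 m and horizontal distance between the grasp point and handle below 0.02 m); the arm keeps its last pose, push and grip.
It fails at once if the small drain valve is turned by more than 0.2 rad (value of joint drain above 0.2 rad or value of joint drain below -0.2 rad).
It fails at once if a bystander is moved by more than 20 mm (distance of any of beaker, petri, usb, marker from where it was at the start of the episode above 0.02 m).
It also fails if it takes over 61 s, if anything falls off the work surface, if the arm or the gripper's body presses on something with over 40 N, if the wrist force passes 120 N, or if a joint passes its speed limit or range.

### The arm

A 7-joint arm with a two-finger parallel gripper is mounted at the origin on a cart in front of the work surface, level with it; the furniture and walls round the work are solid. World frame = base frame: x ahead of the robot, y to its left, z up, the work surface at z = 0. Lengths are in m, angles in rad, forces in N, time in s.
With the tool pointing down it reaches from about 0.35 to 0.9 m from the base axis. Payload 8.1 kg.
Tool frame: the origin (TCP) lies at the very end of the fingers, on their centre line; the grasp point (between the pads) lies 19 mm behind it (manip.hold_point_z is the distance from the TCP to the grasp point, in m); x points along the fingers, z is the direction in which the jaws open and shut, and the axes are right-handed (so a half turn about x gives the same grasp; the last joint's range is limited). The gripper opens to 92 mm and grips with 3 to 60 N. Pads are 19 mm wide; open, the fingers measure 130 mm over their backs; the gripper's body (75 mm by 190 mm) begins 47 mm behind the grasp point.
Start: joints at [1.105, 0.434, 0.025, 1.573, -0.012, 1.134, -0.075], TCP at [0.222, -0.584, 0.227] pointing down, gripper open.
Joint ranges: [-2.62, 2.62], [-0.44, 2.09], [-1.27, 1.32], [0.08, 2.57], [-1.32, 4.46], [0.12, 2], [-2.74, 2.74]. Speed limits (rad/s): [2.22, 2.22, 3.01, 3.01, 3.14, 3.14, 3.14].

### API

Orientations are given as a rotation vector (axis times angle).
In Python, from workcell import manip gives the robot as it stands. Calls block until the motion is done:
- manip.move_ptp(position, orientation): joint-space move of the TCP to a pose.
- manip.line_to(position, speed=0.15, ori=None): straight line of the TCP; ori=None keeps the orientation; speed is the mean speed in m/s.
- manip.movej(angles): joint-space move.
- manip.let_go() and manip.clamp(grip_force=None): open the fingers fully, or close them until they stop; grip_force is the grip in N (None keeps the last).
- manip.dwell(seconds).
- manip.ik(position, orientation): joint angles nearest the present ones, or None.
- manip.camera(name): name is "scene" or "side" or "wrist"; returns the picture (384x512x3 uint8, red, green, blue); there is no depth.
- manip.camera_model(name): a dict with "fx", "fy", "cx", "cy" (pixels), "cam_to_world" (4x4, takes a point from camera to world coordinates). Camera axes: x right, y up, looking along -z (the intrinsics and any distortion apply to the point x, -y, -z); pixel columns grow to the right and rows downward; lengths in m; the calibration is good to about 2 mm. A picture is of the moment at which its call begins: read the wrist's pose just before it. camera_model takes no time and is no camera call; for the wrist camera it gives the pose at the moment of the call.
A pose or a line that the arm cannot do raises manip.IKError and nothing moves.
- manip.sign_off(): hands the job in, once; it reports no verdict.
Readings, each from a call of its own:
- manip.get_time_s(): time.
- manip.get_q(): joint angles.
- manip.get_dq(): joint speeds.
- manip.get_joint_torque(): joint torques, N m.
- manip.get_eef_pos(): TCP position.
- manip.get_orientation(): TCP orientation.
- manip.get_ft_force(): force on the tool from outside, world axes, zero at the start.
- manip.get_wrist_torque(): the same for the moment, N m.
- manip.get_opening(): opening from 0.0 (shut) to 1.0 (fully open).
Only numpy, scipy, OpenCV 4.12 (cv2) and the standard library are available. Lean on these libraries where they do the work, as an engineer would, in place of code of your own. Each camera call takes 0.05 s, during which the arm holds its last target. There are 200 camera calls.

## Working session

There is one attempt and no reset: what is moved stays moved. The work goes in short steps, each a Python script; the robot and the scene stay as the last script left them, time stands still between calls to the robot, and variables do not carry over. Pictures are saved under pics/ and viewed, about 8 in all and at most 12, crops included, and the job is handed in when it is done.

```bash
mkdir -p pics; ls
python3 - <<'E'
from workcell import manip
import cv2,numpy as np
for n in("scene","side"):
    cv2.imwrite(f"pics/{n}0.png",manip.camera(n)[:,:,::-1])
    m=manip.camera_model(n); print(n,{k:(np.round(v,4).tolist() if k=="cam_to_world" else v) for k,v in m.items()})
print(manip.get_time_s(),manip.get_eef_pos(),manip.get_orientation(),manip.hold_point_z)
a=cv2.imread("pics/scene0.png");
E
```

```text
pics
scene {'fx': 411.98594467965245, 'fy': 411.98594467965245, 'cx': 255.20027491987196, 'cy': 197.61761237297935, 'cam_to_world': [[0.6614, 0.2586, -0.7041, -0.0032], [-0.7496, 0.2608, -0.6084, -0.3794], [0.0263, 0.9301, 0.3663, 0.4114], [0.0, 0.0, 0.0, 1.0]]}
side {'fx': 452.9880635495656, 'fy': 452.9880635495656, 'cx': 255.0593121680873, 'cy': 196.47183882310264, 'cam_to_world': [[0.9652, 0.1622, -0.205, 0.4132], [-0.2602, 0.5232, -0.8115, -0.5419], [-0.0243, 0.8366, 0.5473, 0.5478], [0.0, 0.0, 0.0, 1.0]]}
0.1 [ 0.22158706 -0.58389953  0.22600808] [ 0.93876062  1.36053459 -0.93757171] 0.0188
```

View pics/scene0.png

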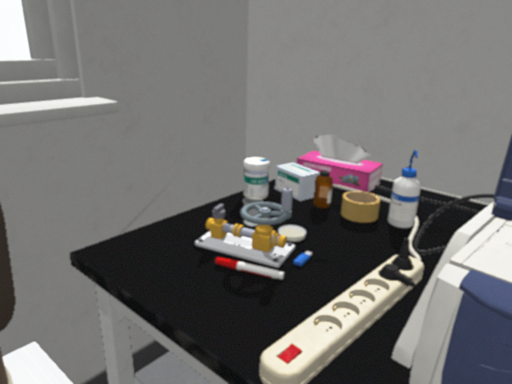

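View pics/side0.png

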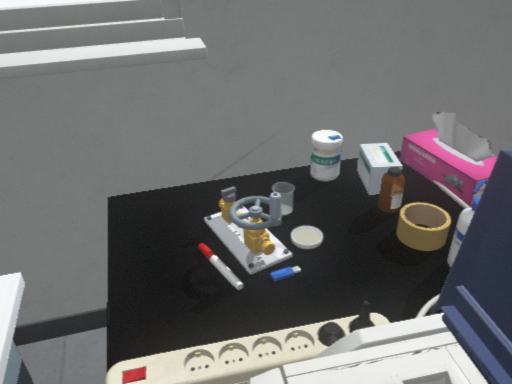

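The side view shows the wheel near (255,212), with the handle at about (275,205). The drain tab is at (229,193). In the scene view the wheel is near (265,213) and the handle near (287,200). I'll zoom in on both.

Run:
```python
import cv2,numpy as np
a=cv2.imread("pics/side0.png")[170:280,190:310]; b=cv2.imread("pics/scene0.png")[175:275,185:315]
A=cv2.resize(a,None,fx=5,fy=5,interpolation=cv2.INTER_CUBIC);B=cv2.resize(b,None,fx=6,fy=6,interpolation=cv2.INTER_CUBIC)
cv2.imwrite("pics/zs.png",A);cv2.imwrite("pics/zc.png",B)
```

```text
(no output)
```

View pics/zs.png

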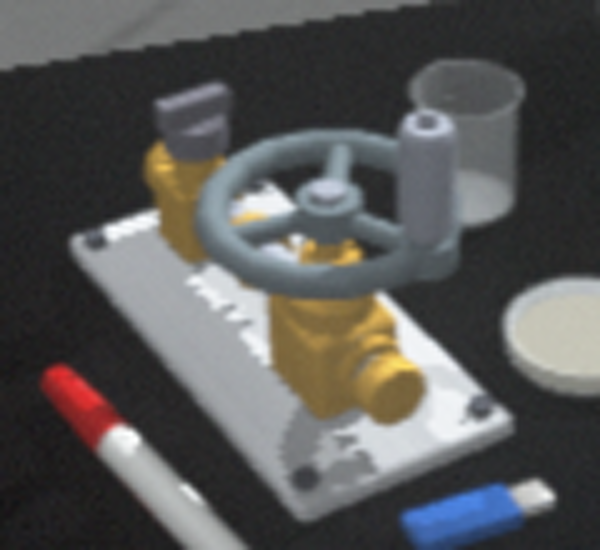

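View pics/zc.png

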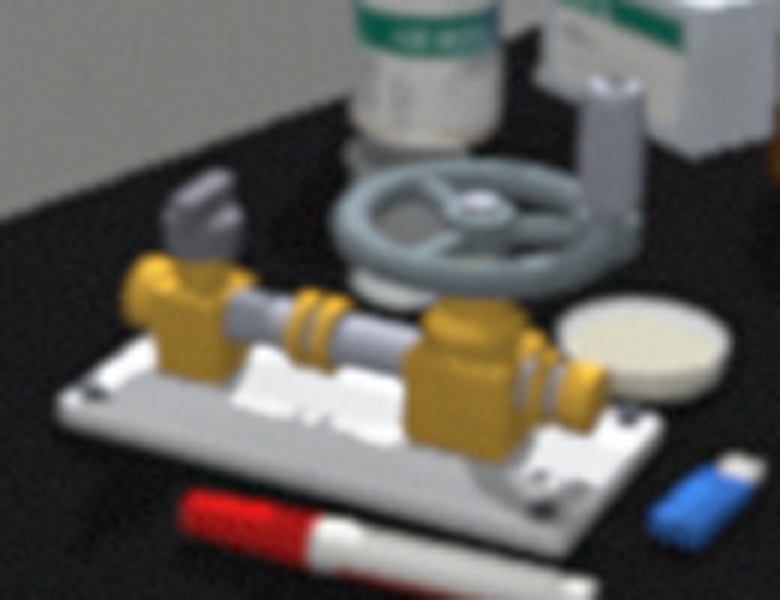

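Pixel positions from the zooms (each in its full image):

| Point | Side | Scene |
|---|---|---|
| Stem top | (255.1, 207.5) | (264.9, 208.6) |
| Handle top | (275.7, 193.9) | (287.4, 189.1) |
| Drain tab top | about (229, 189) | about (219, 206) |

The plate corners are visible in both views.

```bash
cat > h.py <<'E'
from workcell import manip
import numpy as np, cv2
def ray(n,u,v):
    m=manip.camera_model(n);T=np.array(m["cam_to_world"])
    d=T[:3,:3]@np.array([(u-m["cx"])/m["fx"],-(v-m["cy"])/m["fy"],-1]);return T[:3,3],d
def plane(n,u,v,z):
    o,d=ray(n,u,v);return o+d*(z-o[2])/d[2]
def tri(l):
    A=0;b=0
    for n,u,v in l:
        o,d=ray(n,u,v);d=d/np.linalg.norm(d);P=np.eye(3)-np.outer(d,d);A=A+P;b=b+P@o
    return np.linalg.solve(A,b)
E
python3 - <<'E'
from h import *
s=lambda x,y:("side",190+(x+.5)/5-.5,170+(y+.5)/5-.5)
c=lambda x,y:("scene",185+(x+.5)/6-.5,175+(y+.5)/6-.5)
for nm,p,q,z in [("stem",s(326,186),c(480,200),.097),("handletop",s(429,120),c(613,86),.1395),("drain",s(194,98),c(203,188),.08)]:
    print(nm,tri([p,q]).round(4),plane(*p,z).round(4),plane(*q,z).round(4))
for nm,p,z in [("pl-left",s(75,240),.01),("pl-front",s(302,506),.01),("pl-right",s(513,420),.01),("c-left",c(60,402),.01),("c-front",c(562,540),.01),("c-right",c(660,425),.01)]: print(nm,plane(*p,z).round(4))
E
```

```text
stem [0.5728 0.0934 0.0974] [0.573  0.0946 0.097 ] [0.5729 0.0933 0.097 ]
handletop [0.6013 0.0634 0.1378] [0.6007 0.0619 0.1395] [0.5966 0.0597 0.1395]
drain [0.5463 0.1957 0.0783] [0.5457 0.1919 0.08  ] [0.5442 0.1939 0.08  ]
pl-left [0.4961 0.2101 0.01  ]
pl-front [0.5449 0.0307 0.01  ]
pl-right [0.6298 0.0529 0.01  ]
c-left [0.4921 0.2114 0.01  ]
c-front [0.5406 0.0283 0.01  ]
c-right [0.6243 0.0516 0.01  ]
```

Both views agree:
- **Axis:** (0.573, 0.0935).
- **Valve yaw:** about 15.2°. The plate edges and the drain, 104 mm along y, both confirm it.
- **Handle:** radius 42.4 mm, world angle about -49°. That puts the wheel at about 296°, or 0.82 turns, the only value in the allowed range.

Next I'll check IK round the circle and take a wrist picture from above the handle.

```bash
cat >> h.py <<'E'
from scipy.spatial.transform import Rotation as R
C=np.array([.573,.0935]);YAW=np.deg2rad(15.2);RAD=.042
def down(yaw): # jaw axis (z) along yaw, x down
    z=np.array([np.cos(yaw),np.sin(yaw),0]);x=np.array([0,0,-1.]);return R.from_matrix(np.c_[x,np.cross(z,x),z]).as_rotvec()
E
python3 - <<'E'
from h import *
lo=np.array([-2.62,-.44,-1.27,.08,-1.32,.12,-2.74]);hi=np.array([2.62,2.09,1.32,2.57,4.46,2,2.74])
print("now jaw",R.from_rotvec(manip.get_orientation()).as_matrix().round(2).tolist())
for y in range(-180,180,20):
    mg=9;mn=[];qs=[]
    for a in range(0,360,45):
        p=np.r_[C+RAD*np.array([np.cos(np.deg2rad(a)),np.sin(np.deg2rad(a))]),.104]
        q=manip.ik(p,down(np.deg2rad(y)))
        if q is None: mg=None;break
        q=np.array(q);qs.append(q);mg=min(mg,min((q-lo).min(),(hi-q).min()))
    print(y,mg, mg and np.ptp(qs,axis=0).round(2).tolist(), mg and qs[0].round(2).tolist())
E
```

```text
now jaw [[-0.0, 0.93, 0.35], [0.0, 0.35, -0.93], [-1.0, -0.0, -0.0]]
-180 0.19954796896900517 [0.15, 0.12, 0.0, 0.21, 0.06, 0.13, 0.14] [0.41, 0.81, -1.07, 1.66, 0.77, 1.15, 2.28]
-160 0.16846427955014298 [0.17, 0.13, 0.01, 0.21, 0.06, 0.13, 0.15] [-0.9, 0.83, 1.15, 1.77, -0.84, 1.12, -2.26]
-140 0.049881810064583476 [0.85, 0.24, 1.07, 0.22, 0.76, 0.19, 0.68] [-0.83, 0.73, 0.96, 1.77, -0.69, 1.02, -2.05]
-120 0.14570884434117026 [0.09, 0.1, 0.12, 0.2, 0.07, 0.09, 0.2] [-0.1, 0.56, -0.2, 1.7, 0.14, 0.89, -2.45]
-100 0.41912726377093623 [0.08, 0.1, 0.15, 0.2, 0.09, 0.09, 0.22] [-0.01, 0.57, -0.33, 1.69, 0.22, 0.91, -2.18]
-80 0.6772415606344964 [0.07, 0.1, 0.2, 0.2, 0.12, 0.09, 0.25] [0.02, 0.58, -0.39, 1.69, 0.26, 0.92, -1.86]
-60 0.6796632911574454 [0.07, 0.1, 0.19, 0.2, 0.12, 0.09, 0.24] [0.05, 0.59, -0.43, 1.69, 0.3, 0.93, -1.54]
-40 0.6426005982010597 [0.08, 0.1, 0.17, 0.2, 0.1, 0.09, 0.23] [0.09, 0.6, -0.48, 1.69, 0.33, 0.94, -1.22]
-20 0.6098003470870418 [0.09, 0.1, 0.14, 0.2, 0.09, 0.09, 0.21] [0.12, 0.61, -0.54, 1.68, 0.37, 0.95, -0.91]
0 0.5885968718230954 [0.11, 0.11, 0.08, 
[... 234 characters left out ...]
.14] [0.27, 0.69, -0.8, 1.67, 0.56, 1.03, -0.01]
60 0.42415025664392325 [0.15, 0.15, 0.08, 0.21, 0.11, 0.14, 0.14] [0.3, 0.71, -0.85, 1.67, 0.6, 1.05, 0.31]
80 0.37514346569802015 [0.15, 0.16, 0.09, 0.21, 0.12, 0.15, 0.14] [0.33, 0.73, -0.89, 1.66, 0.63, 1.07, 0.63]
100 0.3791270668554979 [0.1, 0.14, 0.12, 0.21, 0.12, 0.14, 0.19] [0.3, 0.71, -0.85, 1.67, 0.6, 1.05, 1.0]
120 0.1995479689690054 [0.15, 0.12, 0.0, 0.21, 0.06, 0.13, 0.14] [0.41, 0.81, -1.07, 1.66, 0.77, 1.15, 1.23]
140 0.19954796896900517 [0.15, 0.12, 0.0, 0.21, 0.06, 0.13, 0.14] [0.41, 0.81, -1.07, 1.66, 0.77, 1.15, 1.58]
160 0.1995479689690054 [0.15, 0.12, 0.0, 0.21, 0.06, 0.13, 0.14] [0.41, 0.81, -1.07, 1.66, 0.77, 1.15, 1.93]
```

Run:
```python
from h import *
for n,u,v in [("scene",400,360),("scene",410,380),("scene",500,205),("scene",490,215),("side",250,380),("side",440,310),("side",500,165),("side",390,322)]:
    print(n,u,v,[plane(n,u,v,z).round(2).tolist() for z in (0,.1,.25)])
q=np.array(manip.get_q());t=np.array(manip.ik(np.r_[C+RAD*np.array([np.cos(np.deg2rad(-49)),np.sin(np.deg2rad(-49))]),.20],down(np.deg2rad(40))));print(q.round(2),t.round(2))
for p in [(.222,-.584,.36),(.222,-.5,.4),(.35,-.2,.35),(.45,-.05,.3)]:
    r=manip.ik(p,manip.get_orientation());print(p,None if r is None else np.round(r,2))
```

```text
scene 400 360 [[0.47, -0.24, 0.0], [0.36, -0.28, 0.1], [0.18, -0.33, 0.25]]
scene 410 380 [[0.45, -0.27, 0.0], [0.34, -0.29, 0.1], [0.17, -0.34, 0.25]]
scene 500 205 [[1.22, -0.2, 0.0], [0.92, -0.25, 0.1], [0.48, -0.31, 0.25]]
scene 490 215 [[1.12, -0.2, 0.0], [0.85, -0.24, 0.1], [0.44, -0.31, 0.25]]
side 250 380 [[0.49, -0.17, 0.0], [0.48, -0.24, 0.1], [0.46, -0.34, 0.25]]
side 440 310 [[0.81, -0.13, 0.0], [0.74, -0.21, 0.1], [0.63, -0.32, 0.25]]
side 500 165 [[1.22, 0.23, 0.0], [1.07, 0.09, 0.1], [0.85, -0.12, 0.25]]
side 390 322 [[0.73, -0.13, 0.0], [0.67, -0.21, 0.1], [0.58, -0.32, 0.25]]
[ 1.11  0.44  0.02  1.57 -0.01  1.13 -0.08] [ 0.34  0.55 -0.8   1.61  0.42  1.16  0.14]
(0.222, -0.584, 0.36) [ 1.1   0.37  0.04  1.35 -0.01  1.43 -0.07]
(0.222, -0.5, 0.4) [ 1.04  0.22  0.02  1.46 -0.01  1.46 -0.15]
(0.35, -0.2, 0.35) [ 0.61 -0.01 -0.22  1.84 -0.    1.31 -0.82]
(0.45, -0.05, 0.3) [ 0.41  0.13 -0.47  1.82  0.06  1.2  -1.28]
```

Run:
```python
from h import *
O=manip.get_orientation()
manip.move_ptp([.222,-.5,.40],O)
manip.move_ptp([.34,-.18,.36],down(np.deg2rad(40)))
a=np.deg2rad(-49)
p=np.r_[C+RAD*np.array([np.cos(a),np.sin(a)]),.23]
manip.move_ptp(p,down(np.deg2rad(40)))
print(manip.get_time_s(),np.round(manip.get_eef_pos(),4),np.round(manip.get_ft_force(),2))
m=manip.camera_model("wrist");print({k:(np.round(v,3).tolist() if k=="cam_to_world" else v) for k,v in m.items()})
cv2.imwrite("pics/w1.png",manip.camera("wrist")[:,:,::-1])
T=np.array(m["cam_to_world"])
def proj(P):
    c=T[:3,:3].T@(np.array(P)-T[:3,3]);return (m["fx"]*c[0]/-c[2]+m["cx"],m["cy"]-m["fy"]*c[1]/-c[2])
print("exp stem",proj(np.r_[C,.097]),"handle top",proj(np.r_[p[:2],.1395]))
```

```text
3.5917 [0.6007 0.0602 0.2303] [0.11 0.65 0.13]
{'fx': 315.9853594438416, 'fy': 315.9853594438416, 'cx': 254.7652330315835, 'cy': 189.1517422369476, 'cam_to_world': [[0.768, -0.614, -0.182, 0.55], [0.641, 0.736, 0.22, 0.119], [-0.001, -0.286, 0.958, 0.388], [0.0, 0.0, 0.0, 1.0]]}
exp stem (np.float64(256.49440842870354), np.float64(133.79766574124812)) handle top (np.float64(257.66765424452433), np.float64(191.37404393897322))
```

View pics/w1.png

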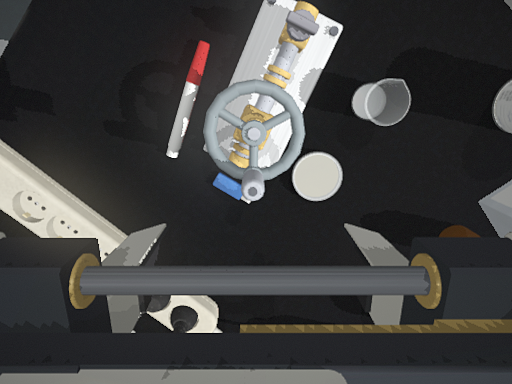

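The wrist view shows the stem at (254,132), the handle top at about (252,189), and the jaws either side and clear. I'll refine those with a crop and locate them with the calibration.

Run:
```python
import cv2
a=cv2.imread("pics/w1.png")[70:210,195:315]
cv2.imwrite("pics/w1z.png",cv2.resize(a,None,fx=4,fy=4,interpolation=cv2.INTER_CUBIC))
```

```text
(no output)
```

View pics/w1z.png

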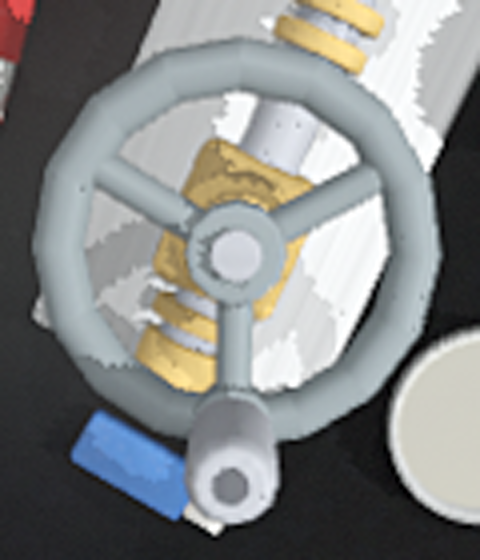

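Run:
```python
from h import *
s=plane("wrist",253.6,133.1,.097);h=plane("wrist",252.6,190.1,.1395)
d=h-s;print(s.round(4),h.round(4),np.hypot(*d[:2]).round(4),np.rad2deg(np.arctan2(d[1],d[0])))
```

```text
[0.5707 0.0922 0.097 ] [0.5967 0.0598 0.1395] 0.0416 -51.120066983626955
```

The wrist fix differs from the first estimate by about 2.5 mm, which is within calibration. I'll use the mean: axis (0.5715, 0.0927), handle angle about -50.3°. Now I'll descend and grip.

```bash
sed -i 's/^C=.*/C=np.array([.5715,.0927]);YAW=np.deg2rad(15.2);RAD=.042/' h.py
python3 - <<'E'
from h import *
a=np.deg2rad(-50.3)
p=C+RAD*np.array([np.cos(a),np.sin(a)])
manip.line_to(np.r_[p,.23],.1);manip.line_to(np.r_[p,.104],.12)
print(np.round(manip.get_ft_force(),2))
manip.clamp(25)
print(manip.get_time_s(),manip.get_opening(),np.round(manip.get_eef_pos(),4),np.round(manip.get_ft_force(),2),np.round(manip.get_wrist_torque(),2))
# trial: 20 deg clockwise
for k in (10,20):
    b=a-np.deg2rad(k);manip.line_to(np.r_[C+RAD*np.array([np.cos(b),np.sin(b)]),.104],.1)
    print(k,manip.get_time_s(),np.round(manip.get_eef_pos(),4),np.round(manip.get_ft_force(),2))
E
```

```text
[-0.23  0.02  0.68]
6.2083 0.21018547777252683 [0.5983 0.0603 0.104 ] [-0.9   0.59 -0.62] [ 0.01 -0.06 -0.01]
10 6.4583 [0.5917 0.0559 0.104 ] [-1.76 -0.57  1.28]
20 6.7083 [0.5851 0.0531 0.104 ] [-1.37  0.52  0.52]
```

The opening of 19.3 mm matches the 20 mm handle, and forces are low. I'll turn on clockwise to the stop, watching the tangential force.

```bash
cat >> h.py <<'E'
Z=.104
def at(deg,sp=.1,c=None):
    b=np.deg2rad(deg);u=np.array([np.cos(b),np.sin(b)]);t=np.array([-u[1],u[0]])
    manip.line_to(np.r_[(C if c is None else c)+RAD*u,Z],sp)
    f=np.array(manip.get_ft_force());return f[:2]@u,f[:2]@t,f[2]
E
python3 - <<'E'
from h import *
d=-70.3;n=0
def chk(f):
    return abs(f[0])>25 or abs(f[1])>8
f=(0,0,0)
while d>-328:
    d-=10;f=at(d);n+=1
    if n%3==0 or chk(f):print(round(d,1),np.round(f,1))
    if chk(f):break
else:
    while d>-352:
        d-=2;f=at(d,.05);print(round(d,1),np.round(f,1))
        if chk(f):break
e=np.array(manip.get_eef_pos());v=e[:2]-C
print("end",d,manip.get_time_s(),e.round(4),np.rad2deg(np.arctan2(v[1],v[0])),np.hypot(*v),manip.get_opening())
E
```

```text
-100.3 [-2.4 -1.5 -2.3]
-130.3 [-4.5 -1.7 -5.3]
-160.3 [-4.9 -1.6 -5.9]
-190.3 [-3.7 -1.4 -4.7]
-220.3 [-5.  -2.2 -2.7]
-250.3 [-0.9 -1.1 -1.3]
-280.3 [ 1.5 -1.9 -2.1]
-310.3 [ 5.1 -1.8 -3. ]
-332.3 [ 5.3  0.7 -3.7]
-334.3 [ 5.5  1.  -3.2]
-336.3 [ 6.   0.1 -3.2]
-338.3 [ 5.   0.7 -3.1]
-340.3 [ 4.7  1.1 -4.1]
-342.3 [ 4.9  0.2 -3.2]
-344.3 [ 5.1  2.  -3.6]
-346.3 [ 5.1  5.6 -4.6]
-348.3 [ 5.7  8.2 -5.3]
end -348.3 15.4583 [0.6123 0.1039 0.1041] 15.403964050776251 0.04231462222756302 0.21225408129813328
```

The tangential force rises from about -344.3° (world 15.7°). The TCP holds at 15.4° while commanded past it, matching the 15.2° valve x axis, so this is the closed stop. I'll press briefly, then back off 720°.

Run:
```python
from h import *
ang=lambda:np.rad2deg(np.arctan2(*(np.array(manip.get_eef_pos())[:2]-C)[::-1]))
print(np.round(at(-350.3,.05),1));manip.dwell(.4);a0=ang();print("stop angle",a0,manip.get_eef_pos(),manip.get_opening())
d=-344.6;end=d+720;n=0
f=at(d)
while d<end-.01:
    d=min(d+10,end);f=at(d,.1 if d<end-20 else .05);n+=1
    if n%9==0:print(round(d,1),np.round(f,1),round(ang(),1))
    if max(abs(f[0]),abs(f[1]))>25:print("FORCE",d,f);break
manip.dwell(.5)
print(d,manip.get_time_s(),"angle",ang(),np.round(manip.get_eef_pos(),4),np.round(manip.get_ft_force(),1),manip.get_opening(),np.abs(manip.get_dq()).max())
a=manip.camera("wrist");b=manip.camera("side")[170:290,190:320]
cv2.imwrite("pics/end.png",np.hstack([cv2.resize(b,(416,384)),a[:,64:448]])[:,:,::-1])
```

```text
[ 4.8 12.4 -6.1]
stop angle 15.325043312690562 [0.6123231  0.10388712 0.10412894] 0.21204721647096575
-254.6 [4.8 0.6 0.5] 106.2
-164.6 [-3.3  1.  -4.8] -163.8
-74.6 [-4.2  0.7 -1.7] -74.4
15.4 [ 4.8  1.5 -3.7] 16.8
105.4 [5.2 1.2 1.1] 106.2
195.4 [-3.7  1.5 -4.9] -163.8
285.4 [-5.3  1.  -2. ] -74.3
375.4 [ 4.2  2.4 -3.3] 16.8
375.4 35.0083 angle 16.101376467460188 [0.6122 0.1044 0.1041] [ 4.6  3.8 -2.6] 0.20784303413607008 0.0013492046811742467
```

View pics/end.png

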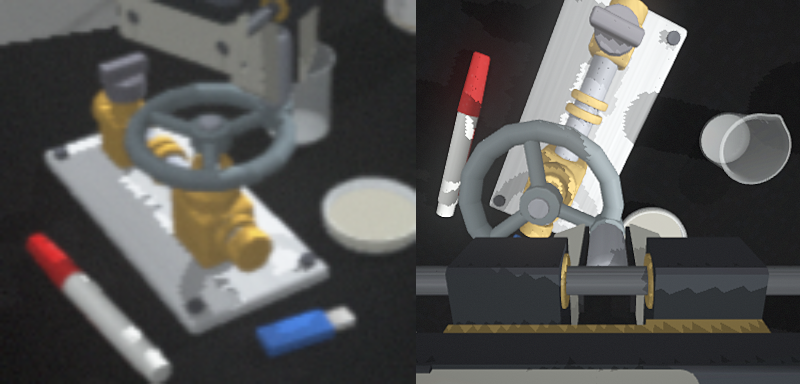

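The view shows the jaws still round the handle (right half, at about (607,245)). The drain tab, marker, USB stick, dish and beaker look as they did before. The TCP is at 16.1° against 15.3° at the stop, so the wheel is 720.8° open and at rest. I'm handing in.

Run:
```python
from workcell import manip
manip.sign_off();print(manip.get_time_s(),manip.get_opening())
```

```text
the job is handed in; nothing more can be done
the job is handed in; nothing more can be done
```

The metering valve is re-zeroed and handed in: I closed the wheel against its stop by the crank handle, then backed it off two full turns. The gripper still holds the handle. No verdict is reported, so these are my own checks.

- **Closing:** I gripped the handle at 25 N and turned clockwise about 294° until it met resistance. The stop was at 15.3° in the world frame, with 12 N of tangential push. That agrees with the 15.2° measured for the valve's x axis in the pictures.
- **Backing off:** The gripper finished 720.8° from the stop, about 12.58 rad against the target of 12.566. That is inferred from the gripper's position, because the wheel angle itself can't be read.
- **Final state:** The arm was at rest with joint speeds below 0.002 rad/s, and the opening of 0.208 (about 19 mm) fits the 20 mm handle. The clock stood at 35 s of the allowed 61 s.
- **Forces and surroundings:** Sampled contact forces stayed under about 15 N. In the last pictures the drain tab and all four bystanders looked unmoved; I did not measure their positions again.
- **Disagreement:** The wrist camera put the wheel axis about 2.5 mm from where the fixed cameras did. I used the mean, and the side force stayed within about 6 N all the way round.

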